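Dispense one chocolate ball into the catch tub

TASK

Bring the white catch tub to the ball dispenser and leave it standing on the table under the chute's open end. Then reach in under the yellow guard bar, press the red sprung pedal all the way down, hold it there for a second until a ball has rolled out, and let it spring back, so that exactly one chocolate ball ends up in the tub. Do not touch the balls with the gripper, and leave the two chocolate egg halves and the jar where they are.

Things in the scene. Friction and masses are not known exactly. Their poses are not given: they have to be found in the camera images.
- dispenser: Fixed ball dispenser, 165 x 400 x 265 mm. A steel-rod chute slopes 10 degrees down to own -y and ends open at y = -85 mm, 100 mm above the table. Origin on the table under the first ball; own z up, own x across the chute; the pedal is on the -x side (robot's side). Foot plate: x -108 to 58, y 20 to 220 mm, 10 mm high; for y below 20 mm nothing stands on the table.
- drop (a point): Point on the table where a ball falls and the tub's centre should stand (dispenser's own x = 0, y = -128 mm); axes as the dispenser's. Overhead is the gap between the chute's end and a blue upright end stop (92 mm wide, at own y = -170 mm, 85 to 175 mm above the table; balls hit it and drop). Lowest parts overhead: 85 mm above the table.
- guard_bar (a point): Middle of the yellow guard bar, 16 mm thick, level along the dispenser's y (own x = -87 mm, y = -85 to +55 mm, then down a post to the foot), centre 255 mm above the table, right over the pedal. It blocks a vertical hand over the pedal; closed fingers tilted 35 to 40 degrees, pointing to the dispenser's +x and down, pass under it from its -x side. Axes as the dispenser's.
- pedal (a point): Centre of the top face of the red pedal plate (52 mm along the dispenser's x, 50 mm along y, 8 mm thick), at own x = -85 mm. About 130 mm above the table at rest, 32 mm lower fully pressed. It swings about an axis along the dispenser's x, 55 mm to its +y side: moves nearly straight down (under 10 mm sideways). Axes turn with it, at rest as the dispenser's.
- trip (a joint): Pedal angle: 0 at rest (up), 0.59 rad fully pressed (hard stop). A spring pushes back, 3 N at rest to 9 N at full stroke at the pedal's centre, and returns it. Pressing lowers a finger that frees the first ball at about 3/4 stroke and lifts another that holds back the rest; on release the next ball rolls down to the finger. Let go too soon, the ball may be caught again.
- tub: Loose white plastic catch tub, open on top, 140 x 140 mm outside, 55 mm high, walls 5 mm, floor 8 mm with blue lining, 0.3 kg. Origin: centre of its underside. A straight handle, 16 mm thick, 31 to 53 mm above the underside, its end blue, stands out along own -x from the wall (x = -70 mm) to x = -161 mm.
- tub_grip (a point): Middle of the tub handle (tub's own x = -125 mm, 42 mm above its underside): grip here from above, the fingers closing along the tub's own y, across the 16 mm.
- ball1: Chocolate ball, 64 mm in diameter, about 70 g, the first in the chute, dark brown with a paler band. The origin is its centre.
- ball2: Second chocolate ball, milk brown, same size; must stay in the chute (its centre is about 155 mm above the table there).
- ball3: Third chocolate ball, dark brown, same size; must stay in the chute.
- egg_dark: Dark chocolate egg half, a dome 100 mm across and 47 mm high, flat side down, bystander. Origin: centre of its underside.
- egg_milk: Milk chocolate egg half, a dome 100 mm across and 47 mm high, flat side down, bystander. Origin: centre of its underside.
- jar: Amber jar with white cap, 72 mm across and 85 mm high, bystander. Origin: centre of its underside.
Things that resemble listed ones, but are neither listed nor needed, are in the scene too. Leave any blue or green look-alike of the ball2 alone.

How it is judged (in metres and radians):
On the way, in this order (a step that is already met when the one before it is completed fails the run):
1. the tub stands on the table under the chute's open end, let go (horizontal distance between tub and drop below 0.05 m and height (world z) of tub below 0.006 m and angle between tub's own z axis and vertical below 0.06 rad and contact force between the fingers and tub below 0.3 N), for 0.2 s.
2. the pedal is held fully down (value of joint trip above 0.53 rad), for 0.4 s.
At the end, for the whole second after the job is handed in: Ball 1 lies slow (<0.1 m/s) in the tub: centre within 65 mm of its middle in x and y, 30 to 60 mm above its underside. The tub stands level (0.06 rad), still, on the table within 60 mm of the drop point. Pedal below 0.06 rad. Balls 2 and 3 are in the chute (centres above 130 mm) (x of ball1 in the frame of tub between -0.065 and 0.065 m and y of ball1 in the frame of tub between -0.065 and 0.065 m and z of ball1 in the frame of tub between 0.03 and 0.06 m and linear speed of ball1 below 0.1 m/s and angle between tub's own z axis and vertical below 0.06 rad and height (world z) of tub below 0.006 m and linear speed of tub below 0.02 m/s and horizontal distance between tub and drop below 0.06 m and value of joint trip below 0.06 rad and height (world z) of each of ball2, ball3 above 0.13 m); the robot touches nothing.
It fails at once if more than one ball leaves the chute (height (world z) of any of ball2, ball3 below 0.11 m).
It fails at once if the gripper touches a ball (contact force between the fingers and ball1 above 0.5 N or contact force between the fingers and ball2 above 0.5 N or contact force between the fingers and ball3 above 0.5 N).
It fails at once if an egg half or the jar is moved more than 25 mm (distance of any of egg_dark, egg_milk, jar from where it was at the start of the episode above 0.025 m).
It also fails if it takes over 56 s, if anything falls off the work surface, if the arm or the gripper's body presses on something with over 40 N, if the wrist force passes 120 N, or if a joint passes its speed limit or range.

ROBOT

A 6-joint arm with a two-finger parallel gripper is mounted at the origin on the work surface. World frame = base frame: x ahead of the robot, y to its left, z up, the work surface at z = 0. Lengths are in mm, angles in degrees, forces in N, time in s.
With the tool pointing down it reaches from about 300 to 850 mm from the base axis. Payload 4.2 kg.
Tool frame: the origin (TCP) lies midway between the tips of the shut fingers; the grasp point (between the pads) lies 19 mm behind it (env.grasp_offset is the distance from the TCP to the grasp point, in mm); z points along the fingers, y is the line along which they close (so a half turn about z gives the same grasp; the last joint's range is limited). The gripper opens to 91 mm and grips with 3 to 60 N. Pads are 32 mm wide; open, the fingers measure 118 mm over their backs; the gripper's body (76 mm by 178 mm) begins 60 mm behind the grasp point.
Start: joints at [-73.682, 18.312, 89.639, -0, 72.044, -1.146], TCP at [172.563, -548.515, 180.576] pointing down, gripper open.
Joint ranges: [-177.97, 177.97], [-48.28, 115.42], [12.27, 149.76], [-77.06, 257.06], [2.81, 150.46], [-146.56, 146.56]. Speed limits (degrees/s): [147.25, 147.25, 180, 180, 180, 180].

INTERFACE

Orientations are given as [roll, pitch, yaw] about the fixed x, y, z axes, in that order (R = Rz(yaw) Ry(pitch) Rx(roll)).
In Python, from workcell import env, optics gives the robot as it stands. The module is installed in compiled form; this text tells all that it offers.
- The arm moves only by the tool send_rows, never from a script. Its argument "targets" is a list that holds one entry, the list of rows, each a list of 7 numbers: the turn, a rotation vector about the world's x, y, z scaled (see below), then the shift along the world's x, y, z scaled (see below), then the closure, from -1 (fully open) to 1 (shut). In form: [[[rx, ry, rz, x, y, z, gripper], ...]]. A call has 1 to 12 rows; each row shifts and turns the commanded pose from where the row before left it; what a row does not reach is not made up. The controller multiplies each number of a shift by 0.2 m and each number of a turn by pi/2 rad. A row lasts 1/10 s, in which the tool goes at most 50 mm and 8.59 degrees, less where a joint would pass 70% of its speed; a pose out of reach is approached as far as the arm can. A call with a number of a shift or a turn outside -1 to 1 is refused whole. A call with a gripper value outside its range is refused whole. The fingers move at their own pace and stop on an object; "grip_force" is the grip in N (left out, the last holds). Time passes only in rows, so rows that do not move let the fingers close. It gives the time, the measured TCP pose, the force, the opening and the grip force at its end, in the units of the state.
- env.state(): the state, without advancing time (a new reading comes with each control period).
- optics.grab_frame(name): name is "scene" or "top" or "wrist"; returns (picture, depth): 384x512x3 uint8, red, green, blue; 384x512 float32, mm along the optical axis (not along the pixel's ray), 0 where there is no reading.
- optics.camera_info(name): a dict with "camera_matrix" (3x3 intrinsics, pixels), "R" (3x3) and "t" (3): a world point X has camera coordinates R X + t; the wrist camera has in their place "mount" (4x4, takes a point from camera to tool coordinates, whose origin is the TCP and whose axes are the flange's). Camera axes: x right, y down, z forward; pixel columns grow to the right and rows downward; lengths in mm; the calibration is good to about 2 mm. A picture is of the moment at which its call begins: read the wrist's pose just before it. camera_info takes no time and is no camera call.
- env.job_done(): hands the job in; it is judged then, once.
Trained networks look in the newest picture that a camera, given by its name, has taken for a name from the list of things; names that differ only in an ending like _2 or _b are one class to them, and where a whole thing is asked for, a point or a joint stands for the part that bears it (a point fixed in the world has none). Each returns a list of dicts, best first, with "conf" (0 to 1); they miss things now and then, are a little off and sometimes report something else, mostly with a low value. They report only what shows in the picture. A call takes as long as a camera call. They do not tell look-alikes from the thing itself.
- optics.silhouettes(camera, name): "mask" (384x512 bool, what is visible of it) and "at" ([column, row] in pixels, amid what is visible of it).
- optics.place_of(camera, name): "at" ([column, row] in pixels: a listed point, or the origin of a listed thing).
The state is a dict: "time_s": time; "qpos": joint angles; "qvel": joint speeds; "effort": joint torques, N m; "ee_pos": TCP position; "ee_rot": TCP orientation; "force": force on the tool from outside, world axes, zero at the start; "torque": the same for the moment, N m; "gripper_width": finger opening in mm; "gripper_force": force on a finger pad.
Only numpy, scipy, OpenCV 4.12 (cv2) and the standard library are available. Lean on these libraries where they do the work, as an engineer would, in place of code of your own. Each camera call takes 0.05 s, during which the arm holds its last target. There are 200 camera calls.

## Working session

There is one attempt and no reset: what is moved stays moved. The work goes in short steps, Python scripts to look and compute and a tool call to move; the robot and the scene stay as the last step left them, time stands still between calls to the robot, and variables do not carry over. Pictures are saved under pics/ and viewed, at most 10 in all, crops included, and the job is handed in when it is done.

Besides the shell and the picture viewer there is one more tool, called after "Call:" as a command line: name --argument value ..., lists and objects as JSON in quotes. send_rows: Moves the arm, as the interface text tells. Its arguments: {"type":"object","properties":{"targets":{"type":"array"},"grip_force":{"type":"number"}},"required":["targets"]}

```bash
mkdir -p pics; cat > h.py <<'E'
import numpy as np,cv2
from workcell import env,optics
def px2w(cam,uv,depth=None,z=None):
    c=optics.camera_info(cam);K=np.array(c["camera_matrix"]);R=np.array(c["R"]);t=np.array(c["t"]).ravel()
    r=np.linalg.inv(K)@np.array([uv[0],uv[1],1.])
    if depth is not None: return R.T@(r*depth-t)
    o=-R.T@t;d=R.T@r
    return o+d*(z-o[2])/d[2]
def cloud(cam,D,mask):
    v,u=np.nonzero(mask&(D>0));c=optics.camera_info(cam);K=np.array(c["camera_matrix"]);R=np.array(c["R"]);t=np.array(c["t"]).ravel()
    P=np.linalg.inv(K)@np.stack([u,v,np.ones_like(u)])*D[v,u]
    return (P.T-t)@R
E
python3 - <<'E'
from h import *
np.set_printoptions(precision=1,suppress=True)
ims=[]
for cam in ["scene","top"]:
    I,D=optics.grab_frame(cam);np.savez(f"{cam}.npz",I=I,D=D);cv2.imwrite(f"pics/{cam}0.png",I[...,::-1]);
    for n,z in [("tub",0),("tub_grip",42),("dispenser",0),("drop",0),("guard_bar",255),("pedal",130),("ball1",None),("ball2",155),("ball3",None),("egg_dark",0),("egg_milk",0),("jar",0)]:
        for d in optics.place_of(cam,n)[:2]:
            print(cam,n,np.round(d["conf"],2),np.array(d["at"]),px2w(cam,d["at"],z=z) if z is not None else "")
print(env.state()["time_s"])
cv2.imwrite("pics/a.png",np.vstack([np.load("scene.npz")["I"],np.load("top.npz")["I"]])[...,::-1][:, :])
E
python3 -c "
import cv2;a=cv2.imread('pics/a.png');print(a.shape);cv2.imwrite('pics/a.png',cv2.resize(a,(400,600)))"
```

```text
scene tub 0.75 [187.2 203.2] [ 474.9 -247.7    0. ]
scene tub_grip 0.57 [194.5 174.8] [ 373.9 -235.    42. ]
scene tub_grip 0.18 [331.3 200.8] [475.8 233.1  42. ]
scene dispenser 0.82 [282.2 236.7] [606.6  73.2   0. ]
scene drop 0.23 [285.8 192.3] [397.   86.9   0. ]
scene pedal 0.76 [268.9 188.3] [527.4  24.3 130. ]
scene ball1 0.91 [307.7 204.9] 
scene ball1 0.89 [286.4 205.7] 
scene ball2 0.91 [307.7 204.9] [620.2 136.3 155. ]
scene ball2 0.89 [286.4 205.7] [627.6  75.1 155. ]
scene ball3 0.91 [307.7 204.9] 
scene ball3 0.89 [286.4 205.7] 
scene egg_dark 0.96 [166.8 257.9] [ 712.4 -269.6    0. ]
scene egg_milk 0.61 [334.1 187.9] [361.9 259.4  -0. ]
scene jar 0.94 [287.4 192.4] [397.2  92.5   0. ]
scene jar 0.45 [185.8 205.5] [ 486.4 -250.5    0. ]
top tub 0.85 [324.5 216.7] [ 478.  -269.3    0. ]
top tub_grip 0.55 [317.2 251. ] [ 366.4 -239.3   42. ]
top dispenser 0.8 [220.  171.4] [623.5  81.8   0. ]
top dispenser 0.19 [219.8 241.1] [391.2  76.3   0. ]
top drop 0.61 [314.9 254.6] [ 352.9 -237.8    0. ]
top guard_bar 0.65 [217.7 189.9] [536.2  65.5 255. ]
top pedal 0.72 [237.2 193. ] [539.9  16.9 130. ]
top pedal 0.31 [222.  164.4] [627.   65.4 130. ]
top ball1 0.84 [175.5 166.1] 
top ball1 0.61 [214.5 240.9] 
top ball2 0.84 [175.5 166.1] [615.4 202.9 155. ]
top ball2 0.61 [214.5 240.9] [394.7  79.6 155. ]
top ball3 0.84 [175.5 166.1] 
top ball3 0.61 [214.5 240.9] 
top egg_dark 0.68 [325.  150.2] [ 702.1 -270.7    0. ]
top egg_milk 0.71 [168.7 243.4] [380.6 244.9   0. ]
top jar 0.95 [218.7 240.3] [393.7  80.    0. ]
top jar 0.3 [237.3 195.1] [544.7  21.9   0. ]
1.3
(768, 512, 3)
```

View pics/scene0.png

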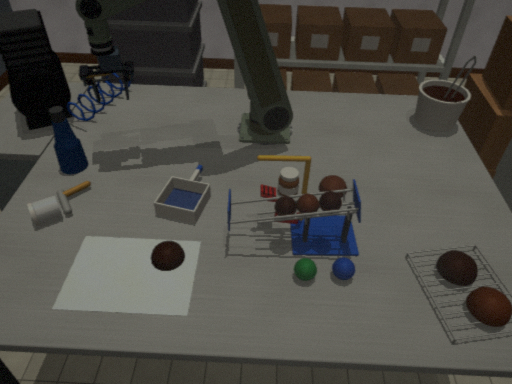

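View pics/top0.png

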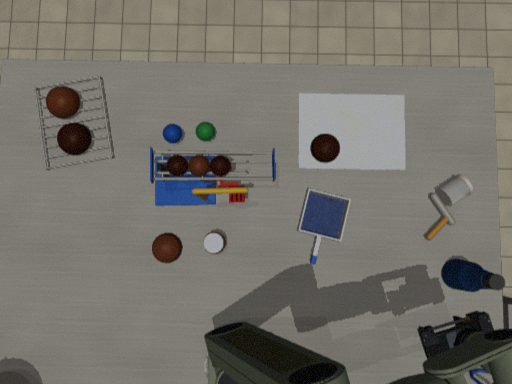

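The top view shows the dispenser with balls at about (178–221,166), the end stop at (274,165), the pedal at (237,193), the tub at (325,215) with its handle end at (315,258), the jar at (214,242) and the milk egg at (167,247). Next I'll measure exact poses.

```bash
python3 - <<'E'
from h import *
np.set_printoptions(precision=1,suppress=True)
z=np.load("top.npz");I,D=z["I"],z["D"]
H=cv2.cvtColor(I,cv2.COLOR_RGB2HSV)
U=np.arange(512)[None]+0*np.arange(384)[:,None];V=np.arange(384)[:,None]+0*U
def box(a,b,c,d): return (U>=a)&(U<=b)&(V>=c)&(V<=d)
def rep(n,m,zlo=-50,zhi=400):
    P=cloud("top",D,m);P=P[(P[:,2]>zlo)&(P[:,2]<zhi)]
    if len(P)<3: print(n,len(P));return
    (c,s,a)=cv2.minAreaRect(P[:,:2].astype(np.float32));print(n,len(P),"rect",np.array(c),np.array(s),round(a,1),"med",np.median(P,0),"min",P.min(0),"max",P.max(0));return P
h,s,v=H[...,0],H[...,1],H[...,2]
rep("foot",box(150,225,176,210)&(h>100)&(h<130)&(s>120),-20,30)
rep("bar",box(190,250,180,200)&(h>15)&(h<32)&(s>120),235,290)
rep("pedal",box(225,252,175,205)&((h<8)|(h>172))&(s>130),100,160)
rep("endstop",box(268,280,140,190)&(h>100)&(h<130)&(s>120),150,200)
for b in [(221,166),(200,166),(178,166)]:
    m=(U-b[0])**2+(V-b[1])**2<=16
    P=cloud("top",D,m);i=P[:,2].argsort()[-12:];print("ball",P[i].mean(0))
blue=box(295,352,180,245)&(h>100)&(h<130)&(s>90)
rep("lining",blue,-10,40)
P=cloud("top",D,box(285,360,175,275));
rim=P[(P[:,2]>35)&(P[:,2]<75)]
print("rim",cv2.minAreaRect(rim[:,:2].astype(np.float32)),np.median(rim,0))
rep("handle",box(300,330,240,275),25,70)
for n in ["tub"]:
    for d in optics.silhouettes("top",n)[:1]:
        m=d["mask"];print(d["conf"],m.sum(),d["at"])
a=cv2.resize(I[130:280,140:360],None,fx=3.5,fy=3.5,interpolation=cv2.INTER_CUBIC);cv2.imwrite("pics/crop.png",a[...,::-1])
E
```

```text
foot 1202 rect [558.  195.1] [ 94.6 197.7] 1.1 med [547.7 211.    9. ] min [509.4  96.5  -0.3] max [606.8 294.8  20.3]
bar 283 rect [534.2  60.3] [ 16.5 151.3] 2.5 med [534.1  58.6 260.6] min [523.6 -15.2 249.6] max [542.8 136.  267.3]
pedal 179 rect [543.4  25.3] [59.2 57.1] 3.9 med [531.   24.  128.2] min [512.9  -4.3 118.5] max [571.1  55.5 141.4]
endstop 56 rect [626.1 -90.6] [85.9  3.3] 0.8 med [628.  -91.5 169.8] min [583.2 -92.7 150.3] max [669.  -88.3 177. ]
ball [617.8  66.7 177.9]
ball [614.1 127.  188.3]
ball [612.  189.6 199.6]
lining 1357 rect [ 483.8 -262.5] [122.2 122.6] 77.0 med [ 483.4 -263.1    7.1] min [ 411.7 -333.4   -3.3] max [ 555.9 -190.6   15.3]
rim ((438.1932067871094, -250.0529327392578), (141.1226043701172, 230.30865478515625), 76.83734893798828) [ 434.6 -237.5   51.9]
handle 145 rect [ 364.7 -232.1] [17.1 78.9] 76.5 med [ 363.5 -230.9   51. ] min [ 325.6 -247.3   27.2] max [ 401.6 -215.5   59.5]
0.93 2151 [322.4, 219.2]
```

View pics/crop.png

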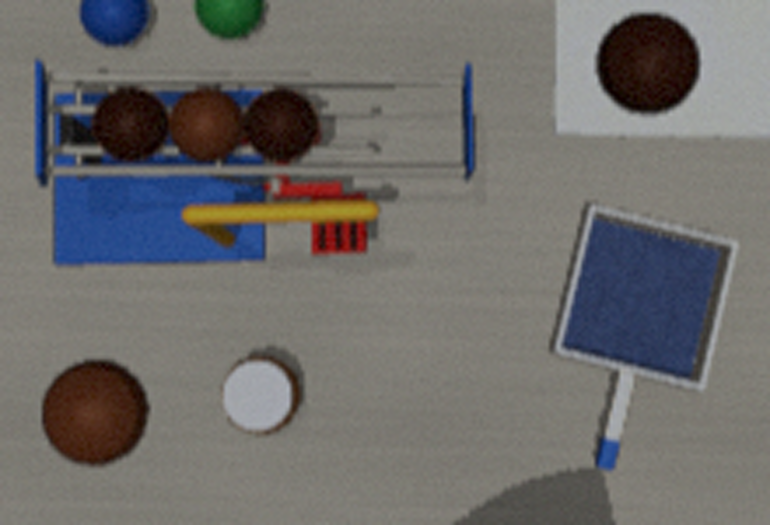

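```bash
python3 - <<'E'
from h import *
from scipy.spatial.transform import Rotation as Ro
np.set_printoptions(precision=3,suppress=True)
s=env.state();print(s["ee_pos"],s["ee_rot"],s["qpos"],s["time_s"],s["gripper_width"])
print(Ro.from_euler("xyz",s["ee_rot"],degrees=True).as_matrix())
p=px2w
print(p("top",(220.3,165.4),z=146),p("top",(237.2,193),z=130))
E
```

```text
[ 172.546 -548.53   180.571] [179.995   0.001  17.463] [-73.684  18.313  89.638  -0.001  72.044  -1.146] 1.35 91.34357418011666
[[ 0.954  0.3    0.   ]
 [ 0.3   -0.954 -0.   ]
 [-0.     0.    -1.   ]]
[621.319  69.205 146.   ] [539.933  16.924 130.   ]
```

Call:
send_rows --targets '[[[0,0,-0.0341,0.0943,0.1583,-0.0253,-1],[0,0,-0.0341,0.0943,0.1583,-0.0253,-1],[0,0,-0.0341,0.0943,0.1583,-0.0253,-1],[0,0,-0.0341,0.0943,0.1583,-0.0253,-1],[0,0,-0.0341,0.0943,0.1583,-0.0253,-1],[0,0,-0.0341,0.0943,0.1583,-0.0253,-1],[0,0,-0.0341,0.0943,0.1583,-0.0253,-1],[0,0,-0.0341,0.0943,0.1583,-0.0253,-1],[0,0,-0.0341,0.0943,0.1583,-0.0253,-1],[0,0,-0.0341,0.0943,0.1583,-0.0253,-1],[0,0,0,0,0,0,-1],[0,0,0,0,0,0,-1]]]'

```text
time_s: 2.55
ee_pos: [361.4, -231.7, 130.1]
ee_rot: [180.0, -0.0, -13.1]
force: [0.4, -0.2, -0.9]
gripper_width: 91.0
gripper_force: 0.0
```

Call:
send_rows --targets '[[[0,0,0,0,0,-0.134,-1],[0,0,0,0,0,-0.134,-1],[0,0,0,0,0,-0.134,-1],[0,0,0,0,0,-0.134,-1],[0,0,0,0,0,0,-1],[0,0,0,0,0,0,1],[0,0,0,0,0,0,1],[0,0,0,0,0,0,1],[0,0,0,0,0,0,1],[0,0,0,0,0,0,1],[0,0,0,0,0,0,1],[0,0,0,0,0,0,1]]]' --grip_force 45

```text
time_s: 3.75
ee_pos: [361.2, -231.9, 22.9]
ee_rot: [180.0, -0.0, -13.2]
force: [-0.7, -0.1, -0.4]
gripper_width: 38.3
gripper_force: 0.0
```

Call:
send_rows --targets '[[[0,0,0,0,0,0,1],[0,0,0,0,0,0.025,1],[0,0,0,0,0,0.025,1],[0,0,0,0,0,0.01,1],[0,0,0,0,0,0,1]]]'

```text
time_s: 4.25
ee_pos: [361.5, -232.1, 35.3]
ee_rot: [180.0, -0.1, -13.2]
force: [-0.7, 0.5, -0.0]
gripper_width: 0.8
gripper_force: 0.0
```

```bash
python3 - <<'E'
from h import *
I,D=optics.grab_frame("scene")
cv2.imwrite("pics/lift.png",cv2.resize(I[120:260,130:300],None,fx=3.5,fy=3.5)[...,::-1])
P=cloud("scene",D,np.pad(np.ones((90,90),bool),((150,144),(140,282))))
print(env.state()["gripper_width"],env.state()["gripper_force"])
Q=P[(P[:,2]>45)&(P[:,2]<90)&(P[:,0]>405)&(P[:,0]<570)&(P[:,1]<-170)&(P[:,1]>-350)]
A=np.c_[Q[:,:2]-[482,-260],np.ones(len(Q))];print(len(Q),np.linalg.lstsq(A,Q[:,2],rcond=None)[0])
E
```

```text
0.49679052516650923 0.0
431 [-8.08666515e-04  2.06518903e-03  5.23340347e+01]
```

View pics/lift.png

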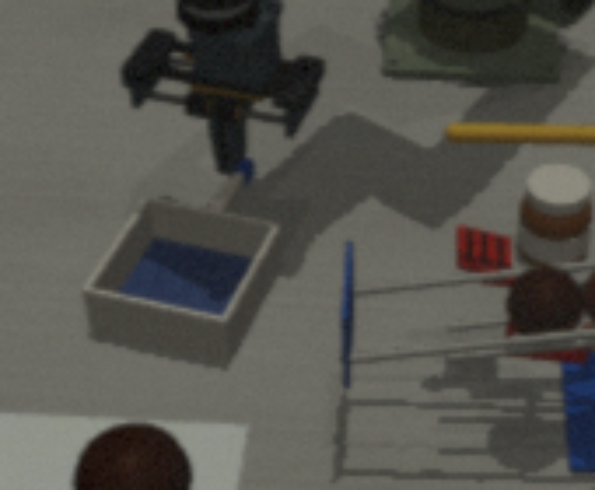

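The fingers shut empty, with the handle seemingly just beside them at crop (240,175). I'll open, rise and measure again.

Call:
send_rows --targets '[[[0,0,0,0,0,0.2,1],[0,0,0,0,0,0.2,1],[0,0,0,0,0,0.2,1],[0,0,0,0,0,0,-1],[0,0,0,-0.2,0,0,-1],[0,0,0,-0.2,0,0,-1],[0,0,0,0,0,0,-1],[0,0,0,0,0,0,-1]]]'

```text
time_s: 5.1
ee_pos: [280.7, -231.8, 154.4]
ee_rot: [-180.0, -0.0, -13.3]
force: [0.0, -0.4, -0.3]
gripper_width: 37.4
gripper_force: 0.0
```

```bash
python3 - <<'E'
from h import *
from scipy.spatial.transform import Rotation as Ro
np.set_printoptions(precision=1,suppress=True)
I,D=optics.grab_frame("top")
U,V=np.meshgrid(np.arange(512),np.arange(384))
def an(cam,P):
    P=P[(P[:,0]>310)&(P[:,0]<600)&(P[:,1]<-150)&(P[:,1]>-370)]
    r=P[(P[:,2]>42)&(P[:,2]<66)];print(cam,"rim",len(r),r.mean(0) if len(r) else 0, cv2.minAreaRect(r[:,:2].astype(np.float32)))
    h=r[r[:,0]<402];
    if len(h)>5:print("  handle",len(h),cv2.minAreaRect(h[:,:2].astype(np.float32)),np.median(h,0))
an("top",cloud("top",D,D>0))
Is,Ds=optics.grab_frame("scene");an("scene",cloud("scene",Ds,Ds>0))
s=env.state();Iw,Dw=optics.grab_frame("wrist");M=np.array(optics.camera_info("wrist")["mount"]);K=np.array(optics.camera_info("wrist")["camera_matrix"])
v,u=np.nonzero(Dw>0);P=(np.linalg.inv(K)@np.stack([u,v,np.ones_like(u)])*Dw[v,u]).T
P=P@M[:3,:3].T+M[:3,3];R=Ro.from_euler("xyz",s["ee_rot"],degrees=True).as_matrix();P=P@R.T+s["ee_pos"]
an("wrist",P)
print(s["ee_pos"],s["gripper_width"],s["time_s"],np.round(M,2))
cv2.imwrite("pics/w1.png",np.hstack([Iw[...,::-1],I[120:280,240:360,::-1].repeat(2,0).repeat(2,1)[:320][:, :240] if 0 else cv2.resize(I[150:300,260:370],(282,384))[...,::-1]]))
E
```

```text
top rim 487 [ 446.6 -253.5   52.4] ((438.2901916503906, -249.5753173828125), (141.3383026123047, 230.32701110839844), 76.29268646240234)
  handle 139 ((379.3623962402344, -248.85533142089844), (52.34373474121094, 117.69488525390625), 42.321163177490234) [ 366.6 -231.3   51.3]
scene rim 579 [ 470.8 -255.4   51.3] ((443.1448974609375, -249.66873168945312), (144.18885803222656, 232.18038940429688), 76.24175262451172)
  handle 79 ((381.3777770996094, -249.20013427734375), (51.228553771972656, 113.1727523803711), 40.58958435058594) [ 368.4 -229.    52.4]
wrist rim 3707 [ 400.1 -238.6   52.3] ((390.10833740234375, -236.93955993652344), (140.36239624023438, 129.62635803222656), 76.56179809570312)
  handle 1498 ((380.9773254394531, -249.74209594726562), (54.221153259277344, 119.48655700683594), 41.59839630126953) [ 367.8 -232.    52.2]
[ 281.9 -232.1  154.6] 45.72286989473635 5.2 [[   0.    -1.    -0.2   69. ]
 [   1.     0.     0.    -1. ]
 [  -0.    -0.2    1.  -203.5]
 [   0.     0.     0.     1. ]]
```

View pics/w1.png

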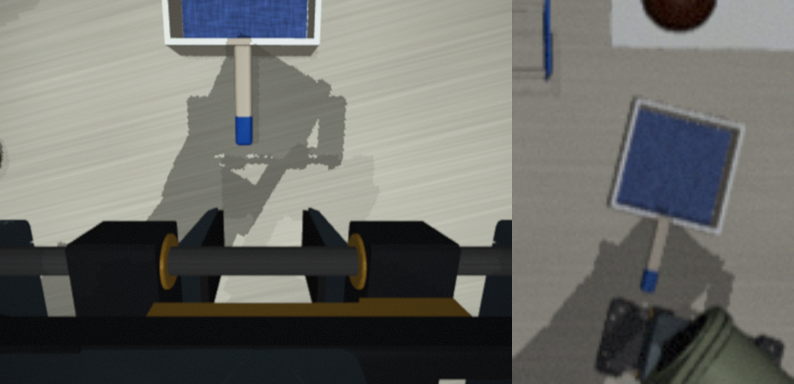

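```bash
python3 - <<'E'
from h import *
np.set_printoptions(precision=1,suppress=True)
s=env.state();I,D=optics.grab_frame("scene")
P=cloud("scene",D,D>0);e=np.array(s["ee_pos"]);print(e,s["gripper_width"])
c=optics.camera_info("scene");q=np.array(c["camera_matrix"])@(np.array(c["R"])@e+np.array(c["t"]).ravel());q=q[:2]/q[2];print("tcp px",q)
Q=P[(abs(P[:,0]-e[0])<60)&(abs(P[:,1]-e[1])<110)&(P[:,2]>100)]
for z in range(130,260,10):
    k=Q[(Q[:,2]>=z)&(Q[:,2]<z+10)]
    if len(k):print(z,len(k),k.min(0),k.max(0))
a,b=int(q[0]),int(q[1]);J=I[b-50:b+50,a-50:a+50].copy();J[50,50]=[255,0,0]
cv2.imwrite("pics/t.png",cv2.resize(J,None,fx=5,fy=5,interpolation=cv2.INTER_NEAREST)[...,::-1])
E
```

```text
[ 282.  -232.2  154.6] 49.10364348578625
tcp px [196.9 133.1]
180 5 [ 264.8 -262.1  185.4] [ 293.2 -253.   189.7]
190 23 [ 267.3 -265.8  190.2] [ 309.6 -195.1  199.5]
200 37 [ 263.2 -268.1  200. ] [ 311.5 -194.2  209.6]
210 28 [ 267.5 -267.7  210.3] [ 307.4 -193.3  219.9]
220 36 [ 262.3 -270.6  220.4] [ 313.8 -193.5  229.6]
230 38 [ 261.4 -268.9  230.2] [ 314.4 -192.5  239.9]
240 41 [ 259.8 -271.1  240. ] [ 308.  -192.5  249.7]
250 18 [ 276.6 -269.4  250.2] [ 310.7 -196.2  259.5]
```

View pics/t.png

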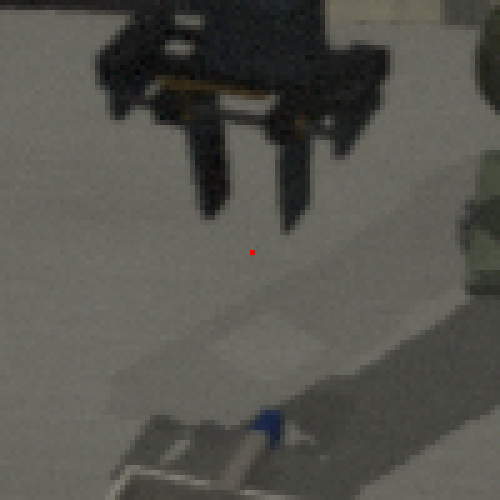

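The real fingertips, at crop (210,215) and (290,230), sit about 30 mm above the reported TCP marked in red. I'll measure this again at gripping width.

Call:
send_rows --targets '[[[0,0,0,0,0,0,0.65],[0,0,0,0,0,0,0.65],[0,0,0,0,0,0,0.65],[0,0,0,0,0,0,0.65],[0,0,0,0,0,0,0.65],[0,0,0,0,0,0,0.65]]]'

```text
time_s: 5.9
ee_pos: [281.2, -231.9, 154.8]
ee_rot: [180.0, -0.0, -13.2]
force: [0.2, -0.1, 0.7]
gripper_width: 16.1
gripper_force: 0.0
```

```bash
python3 - <<'E'
from h import *
from scipy.spatial.transform import Rotation as Ro
np.set_printoptions(precision=1,suppress=True)
s=env.state();e=np.array(s["ee_pos"]);print(e,s["gripper_width"],env.grasp_offset)
def rep(n,P):
    Q=P[(abs(P[:,0]-e[0])<60)&(abs(P[:,1]-e[1])<110)&(P[:,2]>100)]
    for z in range(130,220,5):
        k=Q[(Q[:,2]>=z)&(Q[:,2]<z+5)]
        if len(k)>2:print(n,z,len(k),k.min(0),k.max(0))
for c in ["scene"]:
    I,D=optics.grab_frame(c);rep(c,cloud(c,D,D>0))
I,D=optics.grab_frame("wrist");M=np.array(optics.camera_info("wrist")["mount"]);K=np.array(optics.camera_info("wrist")["camera_matrix"])
v,u=np.nonzero((D>0)&(D<260));P=(np.linalg.inv(K)@np.stack([u,v,np.ones_like(u)])*D[v,u]).T
P=P@M[:3,:3].T+M[:3,3]
P=P[(abs(P[:,1])<45)&(P[:,2]>-70)]
for z in range(-70,20,5):
    k=P[(P[:,2]>=z)&(P[:,2]<z+5)]
    if len(k)>2:print("tool",z,len(k),k.min(0),k.max(0))
E
```

```text
[ 281.2 -231.9  154.8] 16.059105938943137 18.8
scene 190 11 [ 277.4 -248.   190.1] [ 303.5 -212.6  194.5]
scene 195 16 [ 271.7 -251.   195.2] [ 301.  -212.5  199.6]
scene 200 14 [ 267.5 -250.1  200. ] [ 302.7 -211.9  204.9]
scene 205 15 [ 268.6 -250.5  205.1] [ 307.5 -211.8  209.7]
scene 210 19 [ 264.  -253.1  210.5] [ 304.1 -209.2  214.9]
scene 215 13 [ 275.1 -252.4  215.3] [ 305.2 -210.6  219.6]
tool -70 198 [-16.1 -18.2 -70. ] [ 18.5  16.1 -65. ]
tool -65 184 [  7.2 -18.8 -65. ] [ 18.6  16.9 -60. ]
tool -60 158 [-15.2 -19.4 -59.9] [ 18.5  17.4 -55. ]
tool -55 166 [  2.9 -19.1 -55. ] [ 18.5  16.8 -50. ]
tool -50 114 [ 14.6 -18.8 -50. ] [ 18.5  16.7 -45.2]
tool -45 128 [ -1.7 -18.1 -44.9] [ 18.3  16.1 -40. ]
tool -40 102 [  5.1 -18.  -40. ] [ 18.4  16.1 -35. ]
tool -35 15 [ 16.2 -13.9 -34.8] [ 18.2  11.9 -33.2]
```

Both depth views agree: the true fingertips lie about 33 mm behind the reported TCP, so I'll shift every goal by 33 mm along the fingers. For the grasp the reported z should be about -9.

Call:
send_rows --targets '[[[0,0,0,0.1,0,0,-1],[0,0,0,0.1,0,0,-1],[0,0,0,0.1,0,0,-1],[0,0,0,0.1,0,0,-1],[0,0,0,0,0,0,-1],[0,0,0,0,0,0,-1],[0,0,0,0,0,-0.18,-1],[0,0,0,0,0,-0.18,-1],[0,0,0,0,0,-0.18,-1],[0,0,0,0,0,-0.18,-1],[0,0,0,0,0,0,-1],[0,0,0,0,0,0,-1]]]'

```text
time_s: 7.2
ee_pos: [360.7, -232.0, 11.2]
ee_rot: [-180.0, 0.0, -13.2]
force: [-0.9, -0.4, 0.5]
gripper_width: 91.3
gripper_force: 0.0
```

Call:
send_rows --targets '[[[0,0,0,0,0,-0.05,-1],[0,0,0,0,0,-0.05,-1],[0,0,0,0,0,0,-1],[0,0,0,0,0,0,1],[0,0,0,0,0,0,1],[0,0,0,0,0,0,1],[0,0,0,0,0,0,1],[0,0,0,0,0,0,1],[0,0,0,0,0,0,1],[0,0,0,0,0,0,1],[0,0,0,0,0,0,1],[0,0,0,0,0,0,1]]]' --grip_force 45

```text
time_s: 8.4
ee_pos: [361.1, -231.9, -9.2]
ee_rot: [180.0, 0.0, -13.2]
force: [0.1, -0.3, 0.1]
gripper_width: 22.3
gripper_force: 0.0
```

Call:
send_rows --targets '[[[0,0,0,0,0,0,1],[0,0,0,0,0,0,1],[0,0,0,0,0,0,1]]]'

```text
time_s: 8.7
ee_pos: [361.1, -231.8, -9.2]
ee_rot: [180.0, 0.0, -13.2]
force: [-0.0, 0.1, -0.5]
gripper_width: 15.9
gripper_force: 45.0
```

Call:
send_rows --targets '[[[0,0,0,0,0,0.025,1],[0,0,0,0,0,0.025,1],[0,0,0,0,0,0.02,1],[0,0,0,0,0,0,1],[0,0,0,0,0,0,1]]]'

```text
time_s: 9.2
ee_pos: [361.1, -231.9, 4.9]
ee_rot: [180.0, 0.0, -13.2]
force: [0.9, -0.3, -3.4]
gripper_width: 16.0
gripper_force: 45.0
```

Call:
send_rows --targets '[[[0,0,0.0539,0.0729,0.0392,0,1],[0,0,0.0539,0.0729,0.0392,0,1],[0,0,0.0539,0.0729,0.0392,0,1],[0,0,0.0539,0.0729,0.0392,0,1],[0,0,0.0539,0.0729,0.0392,0,1],[0,0,0.0539,0.0729,0.0392,0,1],[0,0,0.0539,0.0729,0.0392,0,1],[0,0,0.0539,0.0729,0.0392,0,1],[0,0,0,0,0,0,1],[0,0,0,0,0,0,1]]]'

```text
time_s: 10.2
ee_pos: [477.2, -169.0, 4.4]
ee_rot: [-180.0, 0.1, 25.6]
force: [-1.1, -0.4, -3.7]
gripper_width: 15.8
gripper_force: 45.0
```

```bash
python3 - <<'E'
from h import *
np.set_printoptions(precision=1,suppress=True)
s=env.state();print(s["ee_pos"],s["ee_rot"],s["gripper_width"],s["gripper_force"])
I,D=optics.grab_frame("scene");cv2.imwrite("pics/c.png",cv2.resize(I[110:270,150:370],None,fx=3.5,fy=3.5)[...,::-1])
E
```

```text
[ 477.2 -169.     4.4] [-180.     0.1   25.6] 15.801767644589924 44.999059438705444
```

View pics/c.png

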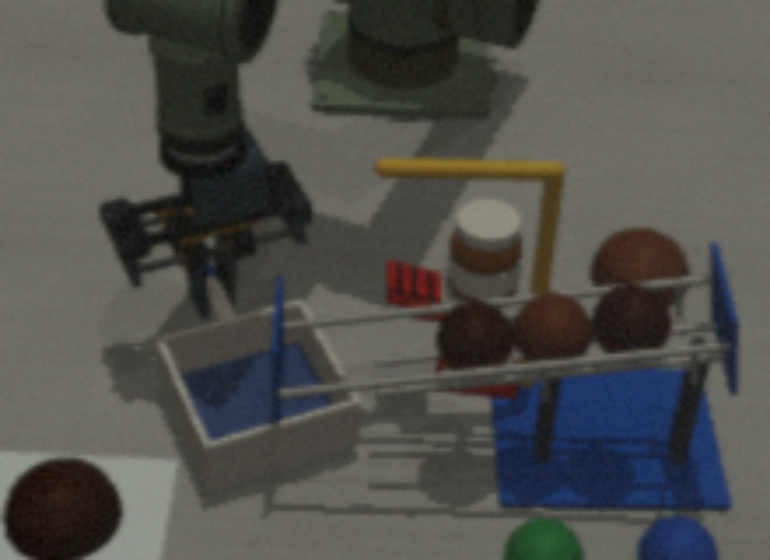

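The tub is held level and entering under the end stop at crop (280,350). I'll finish the move and set it down.

Call:
send_rows --targets '[[[0,0,0.0539,0.0729,0.0392,0,1],[0,0,0.0539,0.0729,0.0392,0,1],[0,0,0.0539,0.0729,0.0392,0,1],[0,0,0.0539,0.0729,0.0392,0,1],[0,0,0,0,0,0,1],[0,0,0,0,0,-0.025,1],[0,0,0,0,0,-0.025,1],[0,0,0,0,0,-0.019,1],[0,0,0,0,0,0,1],[0,0,0,0,0,0,1]]]'

```text
time_s: 11.25
ee_pos: [535.6, -138.1, -9.2]
ee_rot: [-180.0, 0.0, 44.9]
force: [-0.5, -0.4, -2.3]
gripper_width: 15.7
gripper_force: 45.0
```

Call:
send_rows --targets '[[[0,0,0,0,0,0,-1],[0,0,0,0,0,0,-1],[0,0,0,0,0,0,-1],[0,0,0,0,0,0,-1],[0,0,0,0,0,0,-1],[0,0,0,0,0,0,-1]]]'

```text
time_s: 11.85
ee_pos: [536.2, -137.8, -9.0]
ee_rot: [180.0, -0.0, 45.0]
force: [-0.1, 0.5, -0.1]
gripper_width: 61.0
gripper_force: 0.0
```

```bash
python3 - <<'E'
from h import *
np.set_printoptions(precision=1,suppress=True)
s=env.state();print(s["ee_pos"],s["ee_rot"],s["gripper_width"])
for c in ["scene","top"]:
    I,D=optics.grab_frame(c);P=cloud(c,D,D>0)
    r=P[(P[:,2]>42)&(P[:,2]<64)&(P[:,0]>515)&(P[:,0]<760)&(P[:,1]<70)&(P[:,1]>-160)]
    print(c,len(r),cv2.minAreaRect(r[:,:2].astype(np.float32)),r[:,2].std(),r.min(0),r.max(0))
    print([(round(d["conf"],2),px2w(c,d["at"],z=0)) for d in optics.place_of(c,"tub")[:1]])
    P=P[(P[:,2]>85)&(P[:,2]<180)]
    b=P[(P[:,0]>570)&(P[:,0]<690)&(P[:,1]>-120)&(P[:,1]<-75)];print("stop",b[:,1].min(),b[:,1].max(),np.median(b,0))
    H=cv2.cvtColor(I,cv2.COLOR_RGB2HSV);h,sa=H[...,0],H[...,1]
    Q=cloud(c,D,((h<8)|(h>172))&(sa>130)&(D>0));Q=Q[(Q[:,2]>115)&(Q[:,2]<145)&(Q[:,0]>495)&(Q[:,0]<570)&(Q[:,1]>-25)&(Q[:,1]<75)];print("pedal",len(Q),np.median(Q,0),Q.min(0),Q.max(0))
    if c=="scene":
        Y=cloud(c,D,(h>15)&(h<32)&(sa>120)&(D>0));Y=Y[(Y[:,2]>240)&(Y[:,2]<270)&(Y[:,0]<580)&(Y[:,0]>490)];print("bar",len(Y),np.median(Y,0),Y.min(0),Y.max(0))
E
```

```text
[ 536.2 -137.8   -9. ] [180.  -0.  45.] 61.01902695465481
scene 652 ((601.294677734375, -73.60144805908203), (213.7496337890625, 144.5885009765625), 45.30202102661133) 4.695932391248932 [ 515.7 -159.1   42. ] [726.7  48.3  63.8]
[(0.78, array([617.5, -39.9,   0. ]))]
stop -93.58965954261073 -75.03560309436466 [652.2 -88.6 141.8]
pedal 153 [539.6  19.1 130.8] [513.3  -3.3 122.1] [568.7  43.6 138.5]
bar 291 [541.   62.1 260.8] [530.7 -15.  240.7] [550.6 136.8 266.5]
top 211 ((623.3529663085938, -49.91032409667969), (140.07887268066406, 140.71060180664062), 44.819698333740234) 4.1612030256371915 [ 525.6 -142.7   42.8] [721.2  39.2  63.1]
[(0.62, array([622.3, -59.4,   0. ]))]
stop -92.4987162054529 -75.07729146703304 [630.2 -88.9 153. ]
pedal 187 [531.2  24.5 127.9] [512.8  -4.3 116.9] [568.1  73.8 137.9]
```

The tub stands at (623,-50), on the drop point. I'll retreat up, shut the fingers and go to the staging pose.

Call:
send_rows --targets '[[[0,0,0,0,0,0.1,-1],[0,0,0,0,0,0.2,-1],[0,0,0,0,0,0.24,-1],[0,0,0,0,0,0.24,1],[0,0,0,0,0,0.24,1],[0,0,0,0,0,0.24,1],[0,0,0,0,0,0.24,1],[0,0,0,0,0,0,1],[0,0,0,0,0,0,1]]]'

```text
time_s: 12.95
ee_pos: [536.4, -137.9, 291.9]
ee_rot: [179.9, -0.1, 45.0]
force: [-0.4, -0.9, -0.1]
gripper_width: 45.9
gripper_force: 0.0
```

Call:
send_rows --targets '[[[0,0,-0.059,-0.0475,0.0963,0,1],[0,0,-0.059,-0.0475,0.0963,0,1],[0,0,-0.059,-0.0475,0.0963,0,1],[0,0,-0.059,-0.0475,0.0963,0,1],[0,0,-0.059,-0.0475,0.0963,0,1],[0,0,-0.059,-0.0475,0.0963,0,1],[0,0,-0.059,-0.0475,0.0963,0,1],[0,0,-0.059,-0.0475,0.0963,0,1],[0,0,0,0,0,0,1],[0,0,0,0,0,0,1]]]'

```text
time_s: 13.95
ee_pos: [459.5, 16.1, 289.6]
ee_rot: [180.0, 0.1, 2.6]
force: [-0.2, 0.4, 0.5]
gripper_width: 0.3
gripper_force: 0.0
```

Call:
send_rows --targets '[[[0,-0.0514,0,0,0,0,1],[0,-0.0514,0,0,0,0,1],[0,-0.0514,0,0,0,0,1],[0,-0.0514,0,0,0,0,1],[0,-0.0514,0,0,0,0,1],[0,-0.0514,0,0,0,0,1],[0,-0.0514,0,0,0,0,1],[0,-0.0514,0,0,0,0,1],[0,0,0,0,0,0,1],[0,0,0,0,0,0,1]]]'

```text
time_s: 14.95
ee_pos: [460.3, 15.6, 290.9]
ee_rot: [178.1, -36.9, 3.1]
force: [-0.3, -0.5, 0.4]
gripper_width: 0.4
gripper_force: 0.0
```

Descend to staging height and measure the tip and the pedal.

Call:
send_rows --targets '[[[0,0,0,0,0,-0.167,1],[0,0,0,0,0,-0.167,1],[0,0,0,0,0,-0.167,1],[0,0,0,0,0,-0.167,1],[0,0,0,0,0,-0.152,1],[0,0,0,0,0,0,1],[0,0,0,0,0,0,1]]]'

```text
time_s: 15.65
ee_pos: [461.9, 16.0, 127.6]
ee_rot: [178.1, -37.0, 3.1]
force: [0.5, 0.1, 0.4]
gripper_width: 0.8
gripper_force: 0.0
```

```bash
python3 - <<'E'
from h import *
np.set_printoptions(precision=1,suppress=True)
s=env.state();print(s["ee_pos"],s["ee_rot"])
I,D=optics.grab_frame("scene");P=cloud("scene",D,D>0)
Q=P[(P[:,2]>100)&(P[:,2]<190)&(P[:,0]>400)&(P[:,0]<500)&(P[:,1]>-40)&(P[:,1]<60)]
for z in range(120,185,8):
    k=Q[(Q[:,2]>=z)&(Q[:,2]<z+8)]
    if len(k)>1: print(z,len(k),k.min(0),k.max(0))
cv2.imwrite("pics/st.png",cv2.resize(I[90:260,190:380],None,fx=3.5,fy=3.5)[...,::-1])
E
```

```text
[461.9  16.  127.6] [178.1 -37.    3.1]
160 5 [449.8  12.2 163.9] [454.9  24.9 167.1]
168 16 [411.1   4.5 168.9] [458.   24.7 174.5]
176 7 [409.7   4.2 176.1] [455.9  27.4 182.2]
184 2 [411.1   3.9 185.8] [411.8   4.1 189.3]
```

View pics/st.png

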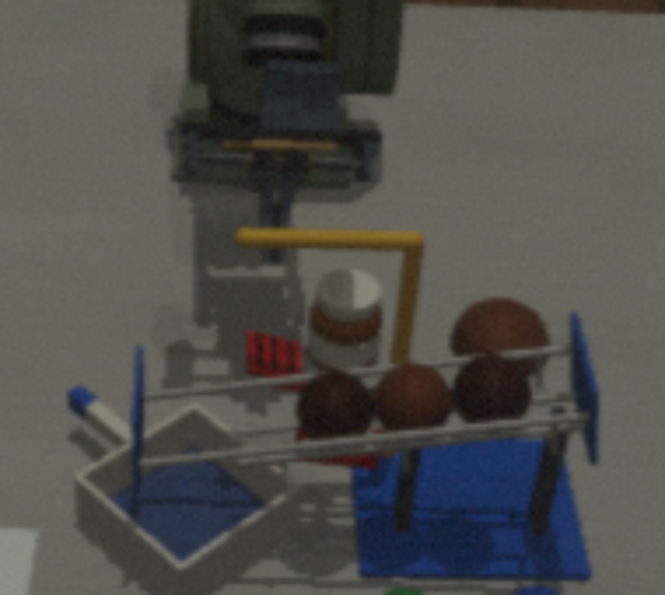

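The tub is below the open end, and the closed fingers at crop (272,240) are on the -x side of the bar, in line with the pedal at (275,352). I'll slide in under the bar.

Call:
send_rows --targets '[[[0,0,0,0.098,0,-0.008,1],[0,0,0,0.098,0,-0.008,1],[0,0,0,0.098,0,-0.008,1],[0,0,0,0.098,0,-0.008,1],[0,0,0,0.098,0,-0.008,1],[0,0,0,0,0,0,1],[0,0,0,0,0,0,1]]]'

```text
time_s: 16.4
ee_pos: [558.9, 16.2, 120.5]
ee_rot: [178.1, -37.1, 3.1]
force: [-0.5, 0.2, -0.1]
gripper_width: 0.5
gripper_force: 0.0
```

Call:
send_rows --targets '[[[0,0,0,0,0,-0.03,1],[0,0,0,0,0,-0.03,1],[0,0,0,0,0,0,1]]]'

```text
time_s: 16.7
ee_pos: [558.2, 16.2, 107.2]
ee_rot: [178.1, -37.0, 3.2]
force: [1.8, -1.3, 2.8]
gripper_width: 0.5
gripper_force: 1.2
```

Call:
send_rows --targets '[[[0,0,0,0,0,-0.04,1],[0,0,0,0,0,-0.04,1],[0,0,0,0,0,-0.03,1],[0,0,0,0,0,0,1]]]'

```text
time_s: 17.1
ee_pos: [559.0, 17.1, 90.4]
ee_rot: [178.1, -36.6, 3.1]
force: [-2.4, 1.3, 6.5]
gripper_width: 0.2
gripper_force: 3.2
```

Call:
send_rows --targets '[[[0,0,0,0,0,-0.02,1],[0,0,0,0,0,-0.015,1],[0,0,0,0,0,0,1]]]'

```text
time_s: 17.4
ee_pos: [559.1, 17.6, 87.1]
ee_rot: [178.0, -36.3, 3.1]
force: [-3.7, 1.8, 8.5]
gripper_width: 0.5
gripper_force: 3.8
```

Call:
send_rows --targets '[[[0,0,0,0,0,-0.03,1],[0,0,0,0,0,-0.02,1],[0,0,0,0,0,0,1],[0,0,0,0,0,0,1]]]'

```text
time_s: 17.8
ee_pos: [559.3, 18.7, 82.1]
ee_rot: [177.9, -35.9, 3.1]
force: [-5.1, 2.0, 9.0]
gripper_width: 0.3
gripper_force: 4.4
```

```bash
python3 - <<'E'
from h import *
np.set_printoptions(precision=1,suppress=True)
s=env.state();print(s["ee_pos"],s["force"],s["qvel"])
I,D=optics.grab_frame("scene")
H=cv2.cvtColor(I,cv2.COLOR_RGB2HSV);h,sa=H[...,0],H[...,1]
Q=cloud("scene",D,((h<8)|(h>172))&(sa>130)&(D>0));Q=Q[(Q[:,2]>60)&(Q[:,2]<145)&(Q[:,0]>495)&(Q[:,0]<570)&(Q[:,1]>-25)&(Q[:,1]<75)]
A=np.c_[Q[:,1]-20,Q[:,0]-535,np.ones(len(Q))];print(len(Q),np.linalg.lstsq(A,Q[:,2],rcond=None)[0],Q.min(0),Q.max(0))
cv2.imwrite("pics/pr.png",cv2.resize(I[90:260,190:380],None,fx=3.5,fy=3.5)[...,::-1])
E
```

```text
[559.3  18.7  82.1] [-5.1  2.   9. ] [-0. -0. -0.  0. -0. -0.]
105 [ 0.4  0.  98.3] [513.    4.   89.7] [570.   70.9 123.3]
```

View pics/pr.png

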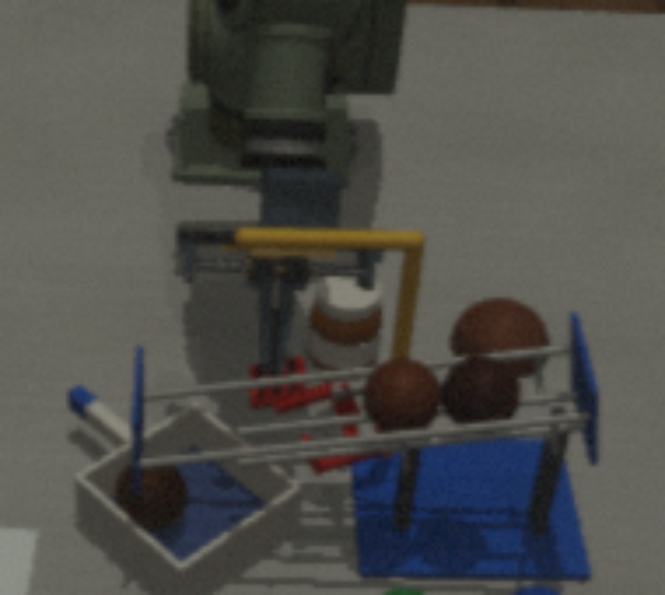

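Ball 1 is in the tub at crop (152,492) and balls 2 and 3 are held back. The pedal isn't clearly at its stop yet, so I'll press further.

Call:
send_rows --targets '[[[0,0,0,0,0,-0.03,1],[0,0,0,0,0,-0.02,1],[0,0,0,0,0,0,1],[0,0,0,0,0,0,1]]]'

```text
time_s: 18.25
ee_pos: [560.0, 19.4, 78.5]
ee_rot: [177.7, -35.6, 3.1]
force: [-16.2, -0.1, 26.1]
gripper_width: 0.4
gripper_force: 12.4
```

Call:
send_rows --targets '[[[0,0,0,0,0,-0.03,1],[0,0,0,0,0,-0.02,1],[0,0,0,0,0,0,1],[0,0,0,0,0,0,1]]]'

```text
time_s: 18.65
ee_pos: [560.5, 19.7, 76.4]
ee_rot: [177.3, -35.6, 3.1]
force: [-40.8, -4.5, 64.4]
gripper_width: 0.5
gripper_force: 31.1
```

Hard stop reached. I'll ease back to about 25 N and hold for a second.

Call:
send_rows --targets '[[[0,0,0,0,0,0.05,1],[0,0,0,0,0,0,1],[0,0,0,0,0,0,1],[0,0,0,0,0,0,1],[0,0,0,0,0,0,1],[0,0,0,0,0,0,1],[0,0,0,0,0,0,1],[0,0,0,0,0,0,1],[0,0,0,0,0,0,1],[0,0,0,0,0,0,1]]]'

```text
time_s: 19.65
ee_pos: [560.3, 19.6, 78.7]
ee_rot: [177.3, -35.2, 3.0]
force: [-12.0, -2.0, 20.5]
gripper_width: 0.8
gripper_force: 10.2
```

```bash
python3 - <<'E'
from h import *
np.set_printoptions(precision=2,suppress=True)
s=env.state();print(s["ee_pos"],s["force"])
for c in ["scene","top"]:
    I,D=optics.grab_frame(c)
    H=cv2.cvtColor(I,cv2.COLOR_RGB2HSV);h,sa=H[...,0],H[...,1]
    Q=cloud(c,D,((h<8)|(h>172))&(sa>130)&(D>0));Q=Q[(Q[:,2]>60)&(Q[:,2]<145)&(Q[:,0]>505)&(Q[:,0]<558)&(Q[:,1]>-25)&(Q[:,1]<60)]
    A=np.c_[Q[:,1]-20,np.ones(len(Q))];print(c,len(Q),np.linalg.lstsq(A,Q[:,2],rcond=None)[0],Q.min(0),Q.max(0))
E
```

```text
[560.35  19.63  78.72] [-11.95  -2.01  20.49]
scene 40 [ 0.28 97.1 ] [520.94   4.18  90.86] [557.43  47.63 107.28]
top 16 [ 0.31 95.81] [532.36   3.26  88.41] [540.7   46.49 106.55]
```

The pedal centre is at about 96 mm, i.e. at its stop. Release and back out.

Call:
send_rows --targets '[[[0,0,0,0,0,0.066,1],[0,0,0,0,0,0.066,1],[0,0,0,0,0,0.066,1],[0,0,0,0,0,0.066,1],[0,0,0,0,0,0.06,1],[0,0,0,0,0,0,1],[0,0,0,0,0,0,1]]]'

```text
time_s: 20.45
ee_pos: [559.9, 20.1, 140.4]
ee_rot: [177.4, -34.9, 3.0]
force: [1.1, -0.1, -0.2]
gripper_width: 0.3
gripper_force: 0.0
```

Call:
send_rows --targets '[[[0,0,0,-0.12,0,0.01,1],[0,0,0,-0.12,0,0.01,1],[0,0,0,-0.12,0,0.01,1],[0,0,0,-0.12,0,0.01,1],[0,0,0,-0.12,0,0.05,1],[0,0,0,0,0,0.15,1],[0,0,0,0,0,0.15,1],[0,0,0,0,0,0.15,1],[0,0,0,0,0,0,1],[0,0,0,0,0,0,1]]]'

```text
time_s: 21.45
ee_pos: [440.2, 20.0, 248.2]
ee_rot: [177.4, -34.9, 3.0]
force: [-0.9, 0.3, -1.2]
gripper_width: 0.1
gripper_force: 0.0
```

```bash
python3 - <<'E'
from h import *
np.set_printoptions(precision=2,suppress=True)
s=env.state();print(s["ee_pos"],s["force"],s["time_s"])
I,D=optics.grab_frame("top")
H=cv2.cvtColor(I,cv2.COLOR_RGB2HSV);h,sa=H[...,0],H[...,1]
Q=cloud("top",D,((h<8)|(h>172))&(sa>130)&(D>0));Q=Q[(Q[:,2]>60)&(Q[:,2]<145)&(Q[:,0]>505)&(Q[:,0]<558)&(Q[:,1]>-25)&(Q[:,1]<50)]
print("pedal",len(Q),np.linalg.lstsq(np.c_[Q[:,1]-20,np.ones(len(Q))],Q[:,2],rcond=None)[0])
P=cloud("top",D,D>0);r=P[(P[:,2]>42)&(P[:,2]<64)&(P[:,0]>515)&(P[:,0]<760)&(P[:,1]<70)&(P[:,1]>-160)]
print(cv2.minAreaRect(r[:,:2].astype(np.float32)))
I2,_=optics.grab_frame("scene")
cv2.imwrite("pics/end.png",np.hstack([cv2.resize(I[130:280,140:290],(400,400)),cv2.resize(I2[110:270,200:360],(400,400))])[...,::-1])
E
```

```text
[440.18  20.02 248.22] [-0.89  0.28 -1.21] 21.45
pedal 128 [ -0.27 128.57]
((594.0665283203125, -78.98977661132812), (222.04177856445312, 140.52645874023438), 44.868934631347656)
```

View pics/end.png

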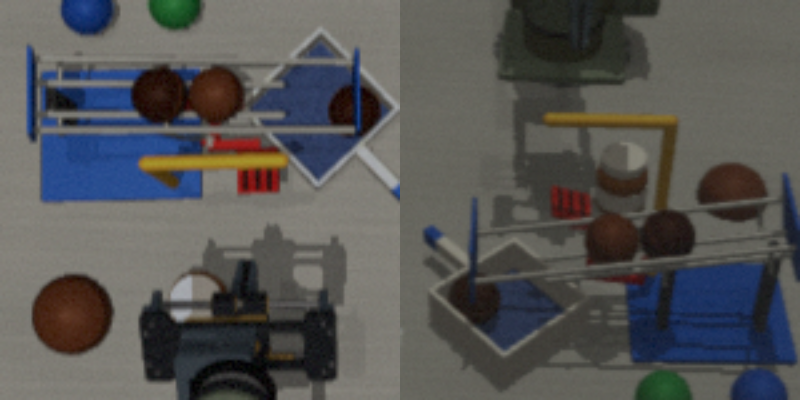

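Ball 1 lies in the tub, balls 2 and 3 are in the chute, the pedal is back up and the arm is clear, so I'm handing in.

```bash
python3 -c "
from workcell import env
print(env.job_done())"
```

```text
the job is handed in; nothing more can be done
None
```

I handed the job in with ball 1 in the tub under the chute, balls 2 and 3 still in the chute and the pedal back up; `env.job_done()` gave no verdict, so the result is unconfirmed.

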